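Clamp a flat bar in the drilling jig

TASK

Get the longer of the two flat bars ready for drilling: take it out of the rack, lay it down flat on the bench, let go and pick it up again across its width, and slide it flat under the jig's clamp, between the two guides, until its end meets the back stop. Then screw the thumbscrew down, clockwise seen from above, until it stops, and let go. Leave the short bar in the rack.

Things in the scene. Friction and masses are not known exactly. Their poses are not given: they have to be found in the camera images.
- long_bar_centre (a point): centre of the longer bar: loose plain aluminium flat bar 140 (own x) x 10 (y) x 40 (z) mm, 0.10 to 0.21 kg. Starts on its long narrow edge in a rack slot (centre 24 mm above the bench). Free on the bench it also stands on that edge (centre 20 mm up) and falls flat if its top is pushed sideways; flat, its y is vertical and its centre 5 mm up. Clear bench to lay it: x 0.36 to 0.51, y -0.16 to -0.30.
- short_bar_centre (a point): centre of the shorter bar, 105 x 10 x 40 mm, same metal and axes, standing in the other slot of the rack; it stays there.
- rack: fixed grey plastic rack, 112 (x) x 130 (y) mm; origin at the centre of its underside. 4 mm floor; two slots along its x at y = +32 and -32 mm, 13 mm wide, cut in two rails that run along y at x = -46 and +46 mm, 14 mm thick, tops 26 mm up. Between the rails (78 mm) a bar can be taken by its thickness from above and lifted out. Which slot holds the long bar varies.
- jig: fixed drilling jig; origin under its base below the lane, x points in from the entry (away from the robot). Base 12 mm thick, x -45 to +50, 124 mm wide. Guides 6 mm tall leave a lane 49 mm wide centred on y = 0, flared at the entry; a sloping lip leads up to the base. Back stop face at x = +40, 16 mm tall. Dark bridge over the lane at x 2 to 28, underside 44 mm, top 58 mm up, posts 84 mm apart.
- jig_home (a point): where the bar's centre is when fully home: jig x = -30, y = 0, z = 17 mm; axes as the jig's. The bar is slid in flat along +x, lying on the base or a few mm above it. When home its front 55 mm stick out before the base, where fingers can hold it by its 40 mm width.
- knob_centre (a point): centre of the thumbscrew's black knurled knob, on the vertical screw axis (jig x = +15, y = 0 mm): 31 mm diameter, 24 mm tall (12 above and below this point), about 101 mm above the bench when open, 88 mm when home. It sinks 1.75 mm per rad (11 mm a turn) as it is turned clockwise from above. Friction about 0.06 N m; it stays where it is left.
- thumbscrew (a joint): turn of the thumbscrew in rad, growing clockwise seen from above: 0 fully open, 7.4 the hard stop; starts between 0 and 0.6. With the bar in place the foot touches it at about 5.7 rad, then a spring in the foot is pressed until the stop.
- clamp_foot: rubber foot, 18 mm diameter, at the lower end of the screw, spring mounted (4 N per mm, about 12 N with the screw at its stop on the bar). Origin at the centre of its underside: 32 mm above the bench when open, 22 mm when it touches the bar.

How it is judged:
By the outcome, as a careful person would: the job done as asked, in the order asked, and still so for the second after the job is handed in, with the robot touching nothing.
It also fails if it takes over 72 s, if anything falls off the work surface, if the arm or the gripper's body presses on something with over 40 N, if the wrist force passes 120 N, or if a joint passes its speed limit or range.

ROBOT

A 6-joint arm with a two-finger parallel gripper is mounted at the origin on a cart in front of the work surface, level with it; the furniture and walls round the work are solid. World frame = base frame: x ahead of the robot, y to its left, z up, the work surface at z = 0. Lengths are in mm, angles in rad, forces in N, time in s.
With the tool pointing down it reaches from about 275 to 1000 mm from the base axis. Payload 8.4 kg.
Tool frame: the origin (TCP) lies midway between the tips of the shut fingers; the grasp point (between the pads) lies 19 mm behind it; z points along the fingers, y is the line along which they close (so a half turn about z gives the same grasp; the last joint's range is limited). The gripper opens to 85 mm and grips with 20 to 120 N. Pads are 22 mm wide; open, the fingers measure 114 mm over their backs; the gripper's body (76 mm by 85 mm) begins 54 mm behind the grasp point. The pads swing forward as they close: fully open they stand 13 mm farther back than shut.
Start: joints at [-1.125, 0.353, 1.633, -0, 1.155, -0.002], TCP at [270.614, -563.379, 231.281] pointing down, gripper open.
Joint ranges: [-2.63, 2.63], [-0.92, 2.1], [0.06, 2.66], [-1.3, 4.44], [0, 2.69], [-3.02, 3.02]. Speed limits (rad/s): [2.22, 2.22, 2.79, 3.14, 3.14, 3.14].

INTERFACE

Orientations are given as [roll, pitch, yaw] about the fixed x, y, z axes, in that order (R = Rz(yaw) Ry(pitch) Rx(roll)).
In Python, from rig import telemetry, optics, r gives the robot as it stands.
- The arm moves only by the tool play_rows, never from a script. Its arguments are lists of equal length, an entry for each row: "dp": the shift along the tool's x, y, z in units of 40 mm (1.0 is 40 mm), a list of three; "rot": the turn, a rotation vector about the tool's x, y, z in units of 6 degrees (1.0 is 6 degrees), a list of three. In form: {"dp": [[tx, ty, tz], ...], "rot": [[ax, ay, az], ...]}. A call has 1 to 5 rows; each row is the pose to reach, as a shift and turn from the pose commanded when the call began, along the tool's axes at that moment; what a row does not reach only later rows make up. A row lasts 1/12 s, in which the tool goes at most 41.7 mm and 7.16 degrees, less where a joint would pass 70% of its speed; a pose out of reach is approached as far as the arm can. A call with a gripper value outside its range is refused whole. "fingers" is the opening, from 0 (shut) to 1 (fully open), set as the call begins (left out, the last holds). The fingers move at their own pace and stop on an object; "grip_force" is the grip in N (left out, the last holds). Time passes only in rows, so rows that repeat a pose let the fingers close. It gives the time, the measured TCP pose, the force, the opening and the grip force at its end, in the units of the state.
- telemetry.sense(): the state, without advancing time (a new reading comes with each control period).
- optics.grab_frame(name): name is "scene" or "top" or "wrist"; returns a dict with "color" (400x640x3 uint8, red, green, blue), "mtx" (3x3 intrinsics, pixels), "R" (3x3) and "t" (3): a world point X has camera coordinates R X + t; the wrist camera has in their place "mount" (4x4, takes a point from camera to tool coordinates, whose origin is the TCP and whose axes are the flange's). Camera axes: x right, y down, z forward; pixel columns grow to the right and rows downward; lengths in mm; the calibration is good to about 2 mm. A picture is of the moment at which its call begins: read the wrist's pose just before it. There is no depth.
- r.sign_off(): hands the job in; it is judged then, once.
The state is a dict: "clock": time; "qpos": joint angles; "qvel": joint speeds; "joint_efforts": joint torques, N m; "eef_pos": TCP position; "tcp_rot": TCP orientation; "contact_force": force on the tool from outside, world axes, zero at the start; "wrist_torque": the same for the moment, N m; "opening": opening from 0.0 (shut) to 1.0 (fully open); "grasp_force": force on a finger pad.
Only numpy, scipy, OpenCV 4.12 (cv2) and the standard library are available. Lean on these libraries where they do the work, as an engineer would, in place of code of your own. Each camera call takes 0.05 s, during which the arm holds its last target. There are 200 camera calls.

## Working session

There is one attempt and no reset: what is moved stays moved. The work goes in short steps, Python scripts to look and compute and a tool call to move; the robot and the scene stay as the last step left them, time stands still between calls to the robot, and variables do not carry over. Pictures are saved under pics/ and viewed, at most 10 in all, crops included, and the job is handed in when it is done.

Besides the shell and the picture viewer there is one more tool, called after ">>>" by a JSON object that holds its "api" and its "payload", one argument or row to a line. play_rows: Moves the arm, as the interface text tells. Its arguments: {"type":"object","properties":{"dp":{"type":"array"},"rot":{"type":"array"},"fingers":{"type":"number"},"grip_force":{"type":"number"}},"required":["dp","rot"]}

```bash
ls; mkdir -p pics; python3 - <<'E'
from rig import telemetry, optics, r
import cv2,numpy as np
s=telemetry.sense();print(s)
for n in("scene","top"):
    f=optics.grab_frame(n);cv2.imwrite(f"pics/{n}0.png",f["color"][:,:,::-1]);print(n,f["mtx"].tolist(),f["R"].tolist(),f["t"].tolist())
a=cv2.imread("pics/scene0.png");b=cv2.imread("pics/top0.png")
f=optics.grab_frame("wrist");print(f["mtx"].tolist(),f["mount"].tolist())
E
```

```text
pics
{'clock': 0.0, 'qpos': array([-1.12538049e+00,  3.53671433e-01,  1.63411612e+00,  2.41572918e-05,
        1.15520513e+00, -2.39573615e-03]), 'qvel': array([ 1.28365025e-03,  2.78174498e-04,  1.85877758e-03,  4.90035430e-06,
        4.71082964e-04, -3.86583349e-04]), 'joint_efforts': array([-1.16462135e-03, -6.05257416e+01, -3.42063403e+01, -7.06985020e-05,
        9.58168617e-03,  1.32217458e-06]), 'eef_pos': array([ 270.42852257, -562.94564896,  230.55484631]), 'tcp_rot': array([-3.14019268e+00, -2.54413333e-05,  4.47801789e-01]), 'contact_force': array([-0.20022413,  0.24011211, -0.30279538]), 'wrist_torque': array([ 0.00067221, -0.02810821, -0.04689302]), 'grasp_force': 0.0, 'opening': 1.000632195529124}
scene [[509.6785104509806, 0.0, 327.41976806872685], [0.0, 509.6785104509806, 200.74730772320498], [0.0, 0.0, 1.0]] [[0.6592925803176809, -0.7518518035641887, 0.007222119864064441], [-0.385766644175149, -0.3464890799743908, -0.8550610584632795], [0.6453815846302853, 0.5609493586196321, -0.5184770267662057]] [-382.142395068403, 272.11905519242947, 722.3569096366859]
top [[453.9645567567075, 0.0, 312.55676504443255], [0.0, 453.9645567567075, 202.16535454073153], [0.0, 0.0, 1.0]] [[-0.014867147680209514, -0.9998603525104737, 0.007631736203926244], [-0.9917295394181347, 0.01377227079241359, -0.12760425229088132], [0.12748132633977927, -0.009465729493911732, -0.9917958012614286]] [-20.59198396013378, 565.3547819409872, 885.6739076261448]
[[346.08719104216453, 0.0, 321.2292093086335], [0.0, 346.08719104216453, 193.79895648505106], [0.0, 0.0, 1.0]] [[0.0005332464829363677, -0.9617672247671221, -0.27386770713600805, 68.9394738837393], [0.9999997989031436, 0.0004188454201210458, 0.0004761955315933041, 0.7320222140941857], [-0.0003432810200140038, -0.27386790599166577, 0.9617672547066047, -142.27640035047574], [0.0, 0.0, 0.0, 1.0]]
```

View pics/top0.png

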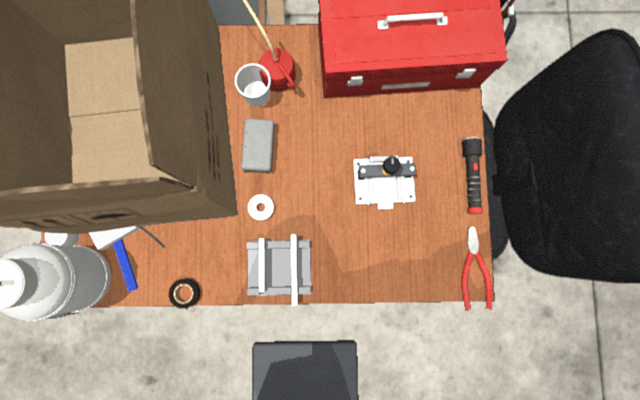

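View pics/scene0.png

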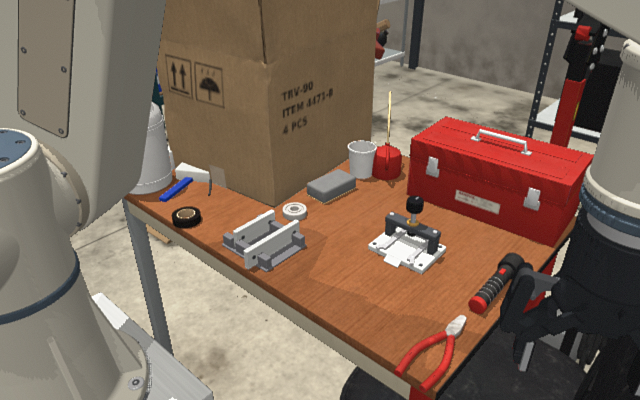

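The top view shows the rack near (279,268), with the short bar at column 262 and the long bar at column 294 (rows 234–303). The jig is near (385,183), with its knob at (392,164). I'll measure these by colour mask and ray casting.

```bash
cat > h.py <<'E'
import cv2,numpy as np
from rig import telemetry, optics, r
from scipy.spatial.transform import Rotation as Ro
def pose():
    s=telemetry.sense();return Ro.from_euler('xyz',s["tcp_rot"]).as_matrix(),s["eef_pos"]
def cam(name):
    if name=="wrist":
        R,p=pose();f=optics.grab_frame(name);M=f["mount"];Rc=R@M[:3,:3];c=R@M[:3,3]+p
    else:
        f=optics.grab_frame(name);Rc=f["R"].T;c=-Rc@f["t"]
    return f["color"],f["mtx"],Rc,c
def cast(C,uv,z):
    _,K,Rc,c=C;uv=np.atleast_2d(uv).astype(float)
    d=(Rc@np.linalg.inv(K)@np.c_[uv,np.ones(len(uv))].T).T
    return c+d*((z-c[2])/d[:,2])[:,None]
def ray(C,uv):
    _,K,Rc,c=C;d=Rc@np.linalg.inv(K)@np.array([*uv,1.]);return c,d/np.linalg.norm(d)
def meet(*rs):
    A=sum(np.eye(3)-np.outer(d,d) for c,d in rs);b=sum((np.eye(3)-np.outer(d,d))@c for c,d in rs);return np.linalg.solve(A,b)
def proj(C,X):
    _,K,Rc,c=C;q=K@(Rc.T@(np.asarray(X)-c));return q[:2]/q[2]
def blobs(mask,amin=30):
    out=[]
    for c in cv2.findContours(mask.astype(np.uint8),cv2.RETR_EXTERNAL,cv2.CHAIN_APPROX_NONE)[0]:
        a=cv2.contourArea(c)
        if a>amin: out.append((a,c.reshape(-1,2)))
    return sorted(out,key=lambda q:-q[0])
def rect(C,cnt,z):
    P=cast(C,cnt,z)[:,:2].astype(np.float32);return cv2.minAreaRect(P)
def need(target,yaw=None):
    """dp units to reach world target (TCP) for tool frame now"""
    R,p=pose();return np.round(R.T@(np.asarray(target)-p)/40,2)
E
python3 - <<'E'
from h import *
T=cam("top");im=T[0].astype(int);mn=im.min(2);sp=im.max(2)-mn
print(im[268,258:300].tolist()[::3]); print(im[180:200:4,370].tolist(), im[164,380:400:3].tolist())
m=(mn>195)&(sp<25)
for a,c in blobs(m,25):
    x,y,w,h=cv2.boundingRect(c)
    if 230<x<430 and 120<y: print(a,(x,y,w,h),rect(T,c,44),rect(T,c,12))
k=im.max(2)<45
for a,c in blobs(k,25):
    x,y,w,h=cv2.boundingRect(c)
    if 340<x<430 and 140<y<210: print('k',a,(x,y,w,h),rect(T,c,113))
g=(mn>120)&(sp<25)
for a,c in blobs(g,200):
    x,y,w,h=cv2.boundingRect(c)
    if 230<x<430 and 120<y: print('g',a,(x,y,w,h),rect(T,c,26),rect(T,c,12))
E
python3 - <<'E'
import cv2
a=cv2.imread("pics/top0.png")
cv2.imwrite("pics/crop.png",cv2.resize(a[130:320,235:435],None,fx=4,fy=3.15,interpolation=cv2.INTER_CUBIC)[:600,:800])
E
```

```text
[[231, 233, 231], [255, 255, 255], [211, 215, 211], [121, 120, 120], [114, 115, 117], [202, 201, 204], [204, 201, 202], [196, 195, 196], [197, 194, 196], [200, 199, 198], [198, 196, 199], [244, 245, 243], [255, 255, 255], [120, 122, 120]]
[[255, 255, 255], [253, 253, 252], [253, 253, 253], [253, 253, 253], [254, 254, 254]] [[210, 212, 204], [69, 68, 68], [60, 60, 61], [59, 57, 56], [93, 94, 95], [61, 59, 62], [55, 55, 54]]
1676.0 (353, 156, 62, 53) ((603.2002563476562, -173.87606811523438), (107.36556243896484, 120.42146301269531), 1.8017125129699707) ((608.6964111328125, -179.3070526123047), (111.15483093261719, 124.67145538330078), 1.8017092943191528)
727.0 (247, 238, 18, 56) ((439.6132507324219, 85.17362976074219), (107.49553680419922, 33.65152359008789), 1.4794307947158813) ((439.336181640625, 88.88519287109375), (111.28933715820312, 34.83915710449219), 1.4794291257858276)
485.0 (248, 194, 26, 26) ((555.779296875, 76.08697509765625), (50.29118347167969, 49.56591033935547), 44.50405502319336) ((559.6019287109375, 79.47784423828125), (52.066036224365234, 51.315284729003906), 44.504
[... 685 characters left out ...]
8837890625)
58.0 (396, 156, 16, 8) ((648.66748046875, -215.50515747070312), (31.165807723999023, 13.83028507232666), 85.07498168945312) ((655.7684326171875, -222.40530395507812), (32.265750885009766, 14.31840705871582), 85.07491302490234)
g 1981.5 (353, 156, 62, 53) ((606.427001953125, -176.804931640625), (109.77604675292969, 123.05459594726562), 1.8035928010940552) ((608.8336181640625, -179.17901611328125), (111.43810272216797, 124.91765594482422), 1.8035975694656372)
g 491.0 (248, 194, 26, 26) ((557.9295654296875, 77.99433898925781), (51.28959274291992, 50.5499153137207), 44.5040397644043) ((559.6019287109375, 79.47784423828125), (52.066036224365234, 51.315284729003906), 44.50436782836914)
```

View pics/crop.png

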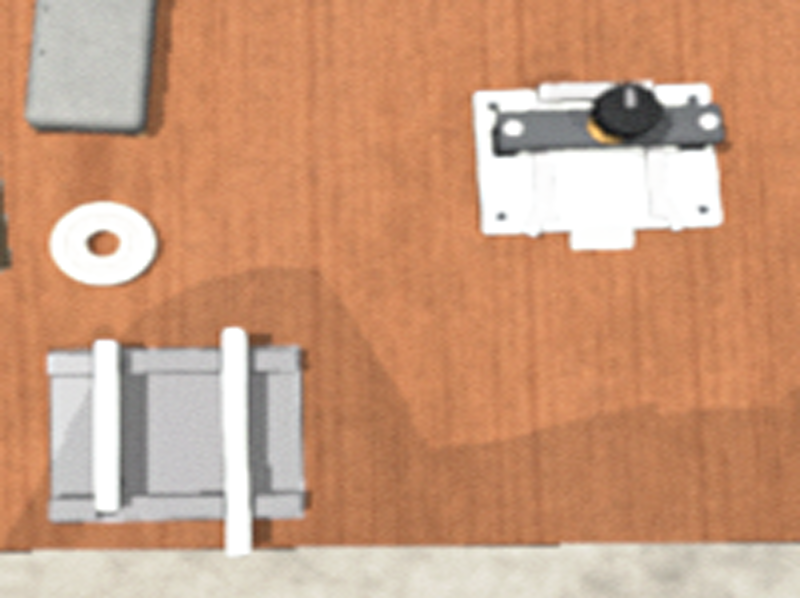

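The crop shows the long bar from (235,328) to (238,553). The jig base corners are near (475,92), (708,84), (721,222) and (483,235), and the knob top is near (628,100).

```bash
python3 - <<'E'
from h import *
T=cam("top")
f=lambda L:np.array(L)/[4,3.15]+[235,130]-[.4,.35]
P=cast(T,f([(235,329),(238,553)]),44);print("long",P,P.mean(0),np.linalg.norm(P[0]-P[1]),np.degrees(np.arctan2(*(P[0]-P[1])[[1,0]])))
B=cast(T,f([(475,92),(708,84),(721,222),(483,235)]),12);print(B.round(1),B.mean(0))
for i in range(4):print(np.linalg.norm(B[i]-B[i-1]),end=' ')
print(np.degrees(np.arctan2(*(B[1]-B[0])[[1,0]]))+90,np.degrees(np.arctan2(*(B[2]-B[3])[[1,0]]))+90, np.degrees(np.arctan2(*(B[0]-B[3])[[1,0]])))
Rk=cast(T,f([(48,352),(302,347),(304,515),(50,520)]),26);print(Rk.round(1),Rk.mean(0))
S=cam("scene")
print("knob top",cast(T,f([(628,105)]),113))
print("scene px knob",proj(S,cast(T,f([(628,105)]),113)[0]))
print(need([430,-5,170]))
E
```

```text
long [[500.32191997  10.6268323   44.        ]
 [361.3165338   10.47667576  44.        ]] [430.81922689  10.55175403  44.        ] 139.00546728073255 0.06189207845289874
[[ 659.2 -116.5   12. ]
 [ 663.  -240.    12. ]
 [ 569.5 -242.8   12. ]
 [ 562.5 -118.1   12. ]] [ 613.52852259 -179.33054536   12.        ]
96.67015005516424 123.53844371710657 93.60664667639652 124.84864350659922 1.7922423386979034 3.193701797663806 0.9647863115105518
[[487.9 106.2  26. ]
 [489.3 -22.7  26. ]
 [382.8 -22.2  26. ]
 [381.6 104.8  26. ]] [435.38846824  41.53734555  26.        ]
knob top [[ 627.49348365 -178.00275651  113.        ]]
scene px knob [414.85191214 198.17343762]
[  9.64 -10.85   1.53]
```

>>> {"api": "play_rows", "payload": {
  "dp": [
    [0.65, -0.74, 0.13],
    [1.31, -1.49, 0.27],
    [1.96, -2.23, 0.4],
    [2.62, -2.98, 0.54],
    [3.27, -3.72, 0.67]
  ],
  "rot": [
    [0, 0, 0],
    [0, 0, 0],
    [0, 0, 0],
    [0, 0, 0],
    [0, 0, 0]
  ],
  "fingers": 0.4,
  "grip_force": 60
}}

```text
clock: 0.72
eef_pos: [324.1, -370.9, 204.2]
tcp_rot: [3.142, -0.0, 0.447]
contact_force: [1.0, 0.2, -0.3]
opening: 0.402
grasp_force: 0.0
```

>>> {"api": "play_rows", "payload": {
  "dp": [
    [0.65, -0.74, 0.13],
    [1.31, -1.49, 0.27],
    [1.96, -2.23, 0.4],
    [2.62, -2.98, 0.54],
    [3.27, -3.72, 0.67]
  ],
  "rot": [
    [0, 0, 0],
    [0, 0, 0],
    [0, 0, 0],
    [0, 0, 0],
    [0, 0, 0]
  ]
}}

```text
clock: 1.13
eef_pos: [377.7, -180.1, 177.7]
tcp_rot: [3.141, -0.0, 0.447]
contact_force: [1.1, -0.5, 0.1]
opening: 0.401
grasp_force: 0.0
```

>>> {"api": "play_rows", "payload": {
  "dp": [
    [0.65, -0.74, 0.13],
    [1.31, -1.49, 0.27],
    [1.96, -2.23, 0.4],
    [2.62, -2.98, 0.54],
    [3.27, -3.72, 0.67]
  ],
  "rot": [
    [0, 0, 0],
    [0, 0, 0],
    [0, 0, 0],
    [0, 0, 0],
    [0, 0, 0]
  ]
}}

```text
clock: 1.55
eef_pos: [431.3, 10.9, 150.9]
tcp_rot: [3.141, -0.001, 0.448]
contact_force: [0.9, -0.8, 0.4]
opening: 0.401
grasp_force: 0.0
```

>>> {"api": "play_rows", "payload": {
  "dp": [
    [0, 0, 0],
    [0, 0, 0],
    [0, 0, 0],
    [0, 0, 0],
    [0, 0, 0]
  ],
  "rot": [
    [0, 0, 0.85],
    [0, 0, 1.7],
    [0, 0, 2.6],
    [0, 0, 3.4],
    [0, 0, 4.28]
  ]
}}

```text
clock: 1.97
eef_pos: [431.1, 9.2, 150.9]
tcp_rot: [-3.142, -0.0, -0.004]
contact_force: [0.6, -0.5, -0.3]
opening: 0.404
grasp_force: 0.0
```

```bash
python3 - <<'E'
from h import *
C=cam("wrist");im=C[0].astype(int);cv2.imwrite("pics/w1.png",C[0][:,:,::-1])
print(telemetry.sense()["qpos"].round(2))
for X in([500,10.5,44],[361,10.5,44],[431,10.5,44]):print(proj(C,X).round())
m=(im.min(2)>235)
for a,c in blobs(m,100):print(a,cv2.boundingRect(c),rect(C,c,44))
E
```

```text
[ 0.02  0.16  2.11 -0.    0.88  1.6 ]
[318.  96.]
[319. 276.]
[318. 192.]
718.5 (313, 198, 12, 78) ((394.02984619140625, 10.309810638427734), (8.291419982910156, 64.454345703125), 89.93638610839844)
615.0 (221, 108, 17, 85) ((461.6373291015625, 74.51454162597656), (60.984405517578125, 7.236837387084961), 0.26657721400260925)
559.0 (312, 98, 12, 67) ((475.4736022949219, 11.025474548339844), (46.48512649536133, 7.841608047485352), 0.8202877044677734)
```

View pics/w1.png

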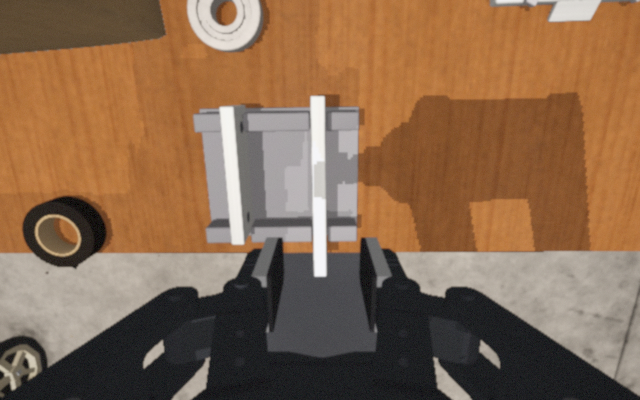

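The wrist view shows the long bar vertical at column 318, from row 97 to row 275, centred between the fingers. Measured y is about 10.6, which agrees with the rack. I'll descend and grip.

>>> {"api": "play_rows", "payload": {
  "dp": [
    [0, -0.03, 0.7],
    [0, -0.03, 1.4],
    [0, -0.03, 2.1],
    [0, -0.03, 2.8],
    [0, -0.03, 3.4]
  ],
  "rot": [
    [0, 0, 0],
    [0, 0, 0],
    [0, 0, 0],
    [0, 0, 0],
    [0, 0, 0]
  ]
}}

```text
clock: 2.43
eef_pos: [430.9, 10.1, 13.5]
tcp_rot: [3.142, -0.0, 0.002]
contact_force: [-0.3, -0.1, 0.3]
opening: 0.4
grasp_force: 0.0
```

>>> {"api": "play_rows", "payload": {
  "dp": [
    [0, 0, 0],
    [0, 0, 0],
    [0, 0, 0],
    [0, 0, 0],
    [0, 0, 0]
  ],
  "rot": [
    [0, 0, 0],
    [0, 0, 0],
    [0, 0, 0],
    [0, 0, 0],
    [0, 0, 0]
  ],
  "fingers": 0,
  "grip_force": 60
}}

```text
clock: 2.85
eef_pos: [432.1, 10.1, 16.2]
tcp_rot: [-3.142, -0.003, -0.0]
contact_force: [-0.2, 0.1, -1.0]
opening: 0.106
grasp_force: 60.2
```

>>> {"api": "play_rows", "payload": {
  "dp": [
    [0, 0, 0],
    [0, 0, 0],
    [0, 0, -0.1],
    [0, 0, -0.2],
    [0, 0, -0.4]
  ],
  "rot": [
    [0, 0, 0],
    [0, 0, 0],
    [0, 0, 0],
    [0, 0, 0],
    [0, 0, 0]
  ]
}}

```text
clock: 3.27
eef_pos: [430.6, 10.1, 31.1]
tcp_rot: [3.142, 0.001, -0.0]
contact_force: [-0.3, 1.6, -0.9]
opening: 0.104
grasp_force: 60.2
```

>>> {"api": "play_rows", "payload": {
  "dp": [
    [0, 0, -0.4],
    [0, 0, -0.8],
    [0, 0, -1.2],
    [0.1, 0.5, -1.2],
    [0.12, 1.4, -1.2]
  ],
  "rot": [
    [0, 0, 0],
    [0, 0, 0],
    [0, 0, 0],
    [0, 0, 0],
    [0, 0, 0]
  ]
}}

```text
clock: 3.68
eef_pos: [437.5, -44.9, 80.8]
tcp_rot: [-3.141, -0.004, 0.003]
contact_force: [1.7, -0.9, -0.5]
opening: 0.105
grasp_force: 60.4
```

>>> {"api": "play_rows", "payload": {
  "dp": [
    [0, 0.9, 0],
    [0, 1.8, 0],
    [0, 2.7, 0],
    [0, 3.6, 0],
    [0, 4.0, 0]
  ],
  "rot": [
    [0, 0, 0],
    [0, 0, 0],
    [0, 0, 0],
    [0, 0, 0],
    [0, 0, 0]
  ]
}}

```text
clock: 4.1
eef_pos: [436.2, -209.7, 79.9]
tcp_rot: [3.14, -0.002, -0.002]
contact_force: [0.4, 0.2, -1.0]
opening: 0.103
grasp_force: 60.4
```

>>> {"api": "play_rows", "payload": {
  "dp": [
    [0, 0, 0],
    [0, 0, 0.4],
    [0, 0, 0.8],
    [0, 0, 1.1],
    [0, 0, 1.4]
  ],
  "rot": [
    [0, 0, 0],
    [0, 0, 0],
    [0, 0, 0],
    [0, 0, 0],
    [0, 0, 0]
  ]
}}

```text
clock: 4.52
eef_pos: [435.5, -205.0, 22.8]
tcp_rot: [-3.141, 0.0, -0.0]
contact_force: [-0.4, -0.2, -1.5]
opening: 0.103
grasp_force: 60.4
```

>>> {"api": "play_rows", "payload": {
  "dp": [
    [0, 0, 0.1],
    [0, 0, 0.2],
    [0, 0, 0.25],
    [0, 0, 0.28],
    [0, 0, 0.3]
  ],
  "rot": [
    [0, 0, 0],
    [0, 0, 0],
    [0, 0, 0],
    [0, 0, 0],
    [0, 0, 0]
  ]
}}

```text
clock: 4.93
eef_pos: [436.1, -205.9, 11.3]
tcp_rot: [3.141, -0.001, -0.0]
contact_force: [0.2, -0.1, -0.6]
opening: 0.105
grasp_force: 60.4
```

>>> {"api": "play_rows", "payload": {
  "dp": [
    [0, 0, 0],
    [0, 0, 0],
    [0, 0, 0],
    [0, 0, 0],
    [0, 0, 0]
  ],
  "rot": [
    [0, 0, 0],
    [0, 0, 0],
    [0, 0, 0],
    [0, 0, 0],
    [0, 0, 0]
  ],
  "fingers": 0.3
}}

```text
clock: 5.35
eef_pos: [435.9, -206.0, 11.1]
tcp_rot: [3.141, -0.0, -0.0]
contact_force: [1.0, 0.4, 0.8]
opening: 0.298
grasp_force: 0.0
```

>>> {"api": "play_rows", "payload": {
  "dp": [
    [0, 0, -0.3],
    [0, 0, -0.7],
    [0, 0, -1.1],
    [0, 0, -1.4],
    [0, 0, -1.4]
  ],
  "rot": [
    [0, 0, 0],
    [0, 0, 0],
    [0, 0, 0],
    [0, 0, 0],
    [0, 0, 0]
  ]
}}

```text
clock: 5.77
eef_pos: [437.1, -206.6, 68.9]
tcp_rot: [3.14, -0.003, -0.0]
contact_force: [0.6, 0.2, -0.4]
opening: 0.3
grasp_force: 0.0
```

```bash
python3 - <<'E'
from h import *
C=cam("wrist");im=C[0].astype(int);cv2.imwrite("pics/w2.png",C[0][:,:,::-1])
print(pose()[1])
for a,c in blobs(im.min(2)>200,100):print(a,cv2.boundingRect(c),rect(C,c,40))
E
```

```text
[ 436.60916737 -206.31829233   67.80787909]
3963.5 (310, 96, 20, 248) ((436.6258850097656, -206.8070068359375), (139.1427459716797, 9.376498222351074), 0.054753366857767105)
1140.5 (575, 82, 30, 57) ((498.6292724609375, -337.15435791015625), (27.381877899169922, 13.630025863647461), 10.011909484863281)
```

View pics/w2.png

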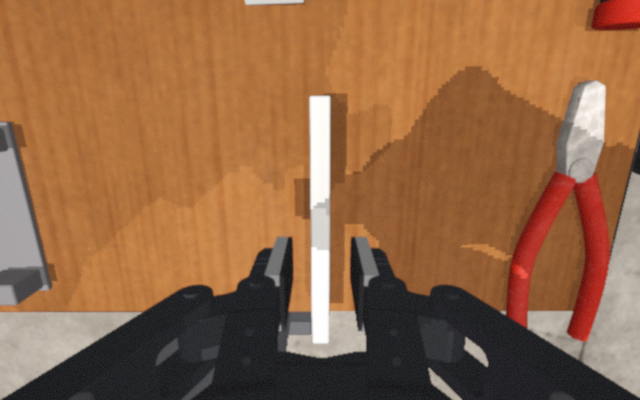

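The bar stands on its edge at (437, -207), along x. I'll tip it toward -y with shut fingers.

>>> {"api": "play_rows", "payload": {
  "dp": [
    [0, -0.3, -0.1],
    [0, -0.7, -0.1],
    [0, -0.85, 0],
    [0, -0.85, 0],
    [0, -0.85, 0]
  ],
  "rot": [
    [0, 0, 0],
    [0, 0, 0],
    [0, 0, 0],
    [0, 0, 0],
    [0, 0, 0]
  ],
  "fingers": 0
}}

```text
clock: 6.23
eef_pos: [435.3, -171.3, 66.1]
tcp_rot: [-3.141, 0.001, 0.001]
contact_force: [0.6, -0.6, -0.2]
opening: 0.0
grasp_force: 0.0
```

>>> {"api": "play_rows", "payload": {
  "dp": [
    [0, 0, 0.4],
    [0, 0, 0.8],
    [0, 0, 0.95],
    [0, 0, 0.95],
    [0, 0.1, 0.95]
  ],
  "rot": [
    [0, 0, 0],
    [0, 0, 0],
    [0, 0, 0],
    [0, 0, 0],
    [0, 0, 0]
  ]
}}

```text
clock: 6.65
eef_pos: [435.4, -175.8, 28.6]
tcp_rot: [-3.141, 0.001, -0.0]
contact_force: [0.4, -0.3, -0.7]
opening: -0.003
grasp_force: 0.0
```

>>> {"api": "play_rows", "payload": {
  "dp": [
    [0, 0.15, 0],
    [0, 0.3, 0],
    [0, 0.45, 0],
    [0, 0.6, 0],
    [0, 0.75, 0]
  ],
  "rot": [
    [0, 0, 0],
    [0, 0, 0],
    [0, 0, 0],
    [0, 0, 0],
    [0, 0, 0]
  ]
}}

```text
clock: 7.07
eef_pos: [435.9, -206.8, 29.2]
tcp_rot: [3.141, -0.001, -0.001]
contact_force: [0.6, -0.6, -0.9]
opening: 0.001
grasp_force: 0.0
```

```bash
python3 - <<'E'
from h import *
C=cam("top");im=C[0].astype(int)
for a,c in blobs(im.min(2)>170,50):
    x,y,w,h=cv2.boundingRect(c)
    if x>310 and y>210:print(a,(x,y,w,h),rect(C,c,10),rect(C,c,40))
E
```

```text
7181.0 (398, 217, 109, 169) ((348.30865478515625, -316.5015563964844), (172.43223571777344, 342.1356506347656), 76.04865264892578) ((351.47076416015625, -307.0455322265625), (166.93319702148438, 331.224609375), 76.04865264892578)
5072.5 (510, 253, 85, 147) ((320.2067565917969, -528.622314453125), (295.362060546875, 151.40762329101562), 7.557412624359131) ((324.2651672363281, -512.4016723632812), (285.942626953125, 146.5791015625), 7.557419300079346)
318.5 (608, 371, 32, 29) ((186.8480682373047, -650.029296875), (60.396366119384766, 54.46916198730469), 62.39719772338867) ((195.15943908691406, -629.9368286132812), (58.47024917602539, 52.73207092285156), 62.39717483520508)
168.0 (398, 230, 15, 25) ((482.7376403808594, -219.06248474121094), (29.104400634765625, 50.18621826171875), 87.77024841308594) ((481.61273193359375, -212.71392822265625), (28.176239013671875, 48.585716247558594), 87.77027130126953)
143.5 (402, 221, 26, 55) ((467.9806823730469, -242.22955322265625), (11.964759826660156, 122.99212646484375), 63.39897918701172) ((467.3263854980469, -235.1421661376953), (11.583198547363281, 119.06986236572266), 63.398990631103516)
140.5 (509, 344, 23, 23) ((257.0616149902344, -443.2951965332031), (57.04057312011719, 17.255735397338867), 43.45100402832031) ((263.1338195800781, -429.795654296875), (55.22151565551758, 16.705425262451172), 43.45087814331055)
```

Nothing clear from the top view because the arm blocks it. I'll lift and look with the wrist camera.

>>> {"api": "play_rows", "payload": {
  "dp": [
    [0, 0, -0.6],
    [0, 0.2, -1.2],
    [0, 0.4, -1.9],
    [0, 0.6, -2.4],
    [0, 0.6, -2.4]
  ],
  "rot": [
    [0, 0, 0],
    [0, 0, 0],
    [0, 0, 0],
    [0, 0, 0],
    [0, 0, 0]
  ],
  "fingers": 0.7
}}

```text
clock: 7.53
eef_pos: [438.2, -232.4, 128.9]
tcp_rot: [3.138, -0.006, -0.001]
contact_force: [0.3, -0.7, 0.0]
opening: 0.692
grasp_force: 0.0
```

```bash
python3 - <<'E'
from h import *
C=cam("wrist");im=C[0].astype(int);cv2.imwrite("pics/w3.png",C[0][:,:,::-1])
print(pose()[1])
for a,c in blobs((im.min(2)>150)&(im.max(2)-im.min(2)<30),100):print(a,cv2.boundingRect(c),rect(C,c,10))
E
```

```text
[ 437.17261394 -231.36035887  126.97471128]
16501.5 (277, 98, 127, 263) ((393.1330261230469, -258.2575378417969), (110.47158813476562, 224.3307647705078), 85.05284118652344)
5751.5 (0, 273, 88, 106) ((312.09027099609375, 9.99063491821289), (73.03984832763672, 124.19268798828125), 76.05745697021484)
4726.5 (0, 141, 65, 97) ((436.53411865234375, -0.44629478454589844), (77.0210189819336, 52.15507507324219), 0.7179286479949951)
4081.0 (581, 239, 59, 143) ((322.18389892578125, -486.9755859375), (153.24342346191406, 47.457706451416016), 13.830986976623535)
2851.5 (523, 131, 67, 100) ((442.78460693359375, -420.36688232421875), (49.198097229003906, 79.24103546142578), 89.90088653564453)
1585.0 (195, 0, 141, 29) ((561.7451782226562, -195.55455017089844), (17.393165588378906, 95.28876495361328), 0.02480338327586651)
1004.0 (97, 273, 75, 24) ((355.0557556152344, -76.66444396972656), (21.28469467163086, 63.618385314941406), 2.1060538291931152)
987.0 (478, 87, 26, 65) ((490.8097839355469, -359.800048828125), (46.30058670043945, 18.3524169921875), 3.8726069927215576)
752.0 (457, 272, 38, 31) ((351.3213806152344, -364.70831298828125), (33.52838134765625, 28.607219696044922), 89.8476791381836)
426.5 (463, 365, 34, 35) ((252.60171508789062, -377.4718933105469), (48.15314865112305, 18.550588607788086), 35.87770080566406)
355.5 (508, 252, 22, 43) ((363.6337890625, -399.61846923828125), (39.455360412597656, 16.615739822387695), 5.182928562164307)
296.5 (153, 0, 39, 11) ((567.3490600585938, -132.66262817382812), (6.130925178527832, 25.796619415283203), 0.024799898266792297)
172.0 (18, 249, 26, 12) ((382.5107421875, 5.069759368896484), (21.257122039794922, 9.862736701965332), 89.86577606201172)
119.0 (0, 128, 16, 15) ((479.8299255371094, 1.1612334251403809), (10.29544734954834, 11.954530715942383), 0.8196739554405212)
```

View pics/w3.png

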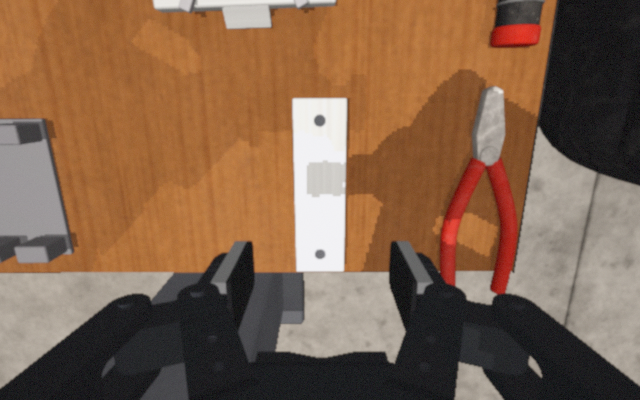

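The bar now lies flat. Its corners are about (292,98), (347,98), (345,271) and (295,271), and the jig lip is at the top edge (224–271, 27).

```bash
python3 - <<'E'
from h import *
C=cam("wrist")
P=cast(C,[(292.5,98),(347,98),(345,271),(295,271)],10);print(P.round(1),P.mean(0).round(1))
print("lip",cast(C,[(224,27),(271,26)],2).round(1))
print("base front",cast(C,[(155,10),(335,5)],6).round(1))
print("edge",cast(C,[(150,272),(400,272)],0).round(1))
E
```

```text
[[ 505.1 -211.9   10. ]
 [ 505.1 -251.3   10. ]
 [ 366.5 -252.3   10. ]
 [ 366.6 -210.8   10. ]] [ 435.8 -231.6   10. ]
lip [[ 553.5 -164.     2. ]
 [ 554.1 -197.3    2. ]]
base front [[ 563.5 -118.4    6. ]
 [ 566.6 -242.2    6. ]]
edge [[ 360.6  -85.     0. ]
 [ 360.1 -300.6    0. ]]
```

>>> {"api": "play_rows", "payload": {
  "dp": [
    [-0.5, 0, 0.4],
    [-1.0, 0, 1.1],
    [-1.15, 0, 1.9],
    [-1.15, 0, 2.5],
    [-1.15, 0, 3.0]
  ],
  "rot": [
    [0, 0, 0],
    [0, 0, 0],
    [0, 0, 0],
    [0, 0, 0],
    [0, 0, 0]
  ],
  "fingers": 0.65
}}

```text
clock: 8.05
eef_pos: [387.4, -228.5, 2.3]
tcp_rot: [-3.14, 0.003, -0.001]
contact_force: [0.3, -0.3, 0.3]
opening: 0.653
grasp_force: 0.0
```

>>> {"api": "play_rows", "payload": {
  "dp": [
    [0, 0, 0.05],
    [0, 0, 0.1],
    [0, 0, 0.15],
    [0, 0, 0.17],
    [0, 0, 0.17]
  ],
  "rot": [
    [0, 0, 0],
    [0, 0, 0],
    [0, 0, 0],
    [0, 0, 0],
    [0, 0, 0]
  ]
}}

```text
clock: 8.47
eef_pos: [390.3, -230.1, -1.2]
tcp_rot: [3.141, -0.001, -0.0]
contact_force: [0.4, 0.5, 0.1]
opening: 0.652
grasp_force: 0.0
```

>>> {"api": "play_rows", "payload": {
  "dp": [
    [0, 0, 0],
    [0, 0, 0],
    [0, 0, 0],
    [0, 0, 0],
    [0, 0, 0]
  ],
  "rot": [
    [0, 0, 0],
    [0, 0, 0],
    [0, 0, 0],
    [0, 0, 0],
    [0, 0, 0]
  ],
  "fingers": 0.3,
  "grip_force": 100
}}

```text
clock: 8.88
eef_pos: [390.4, -230.2, -0.6]
tcp_rot: [3.141, -0.001, -0.001]
contact_force: [-2.1, 2.2, 14.5]
opening: 0.433
grasp_force: 99.1
```

>>> {"api": "play_rows", "payload": {
  "dp": [
    [0, 0, -0.15],
    [0, 0, -0.4],
    [0, 0, -0.6],
    [0, 0, -0.6],
    [0, -0.2, -0.6]
  ],
  "rot": [
    [0, 0, 0],
    [0, 0, 0],
    [0, 0, 0],
    [0, 0, 0],
    [0, 0, 0]
  ]
}}

```text
clock: 9.3
eef_pos: [390.8, -222.9, 23.0]
tcp_rot: [3.14, -0.002, -0.001]
contact_force: [0.7, 0.2, -0.2]
opening: 0.435
grasp_force: 101.0
```

>>> {"api": "play_rows", "payload": {
  "dp": [
    [0.2, -0.4, 0],
    [0.5, -0.8, 0],
    [0.8, -0.95, 0],
    [1.0, -0.95, 0],
    [1.0, -0.95, 0]
  ],
  "rot": [
    [0, 0, -0.1],
    [0, 0, -0.2],
    [0, 0, -0.25],
    [0, 0, -0.25],
    [0, 0, -0.25]
  ]
}}

```text
clock: 9.72
eef_pos: [432.1, -184.1, 22.2]
tcp_rot: [3.141, -0.002, 0.027]
contact_force: [0.7, -0.3, -2.1]
opening: 0.436
grasp_force: 101.0
```

```bash
python3 - <<'E'
from h import *
s=telemetry.sense();print(s["eef_pos"],s["tcp_rot"],s["contact_force"],s["opening"])
C=cam("wrist");S=cam("scene")
a=C[0][:,:,::-1];b=cv2.resize(S[0][130:330,220:540,::-1],(640,400))[:200+150]
cv2.imwrite("pics/w4.png",cv2.resize(np.vstack([a[:250],b]),None,fx=1,fy=1))
E
```

```text
[ 432.14771337 -184.07337064   22.21402255] [ 3.14063306e+00 -2.00637592e-03  2.73655504e-02] [ 0.68661787 -0.26396995 -2.06008727] 0.43623800598450124
```

View pics/w4.png

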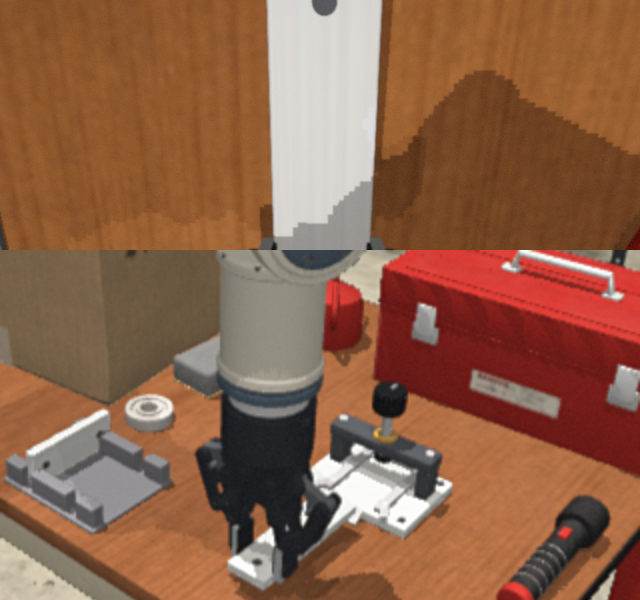

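The wrist view shows the bar spanning columns 267–380 at row 0 and 274–372 at row 240. The scene view shows it held level and pointing into the jig lane. I'll check the droop from its apparent width.

```bash
python3 - <<'E'
from h import *
C=cam("wrist");im=C[0].astype(int)
_,K,Rc,c=C
m=((im.max(2)-im.min(2))<40)&(im.min(2)>90)
for r0 in(2,30,60,90,120,150):
    q=m[r0];x=320
    l=x
    while q[l-1]:l-=1
    h=x
    while q[h+1]:h+=1
    w=h-l+1
    d=K[0,0]*40/w
    p=lambda u:(Rc@(np.linalg.inv(K)@[u,r0,1])*d+c).round(1)
    print(r0,l,h,p((l+h)/2))
E
```

```text
2 320 320 [  4084.3    -45.3 -15251.1]
30 267 380 [ 521.3 -183.5   31.6]
60 268 379 [ 511.4 -183.8   32.2]
90 269 377 [ 501.1 -183.9   31.6]
120 270 376 [ 490.4 -184.2   32.2]
150 271 374 [ 479.  -184.3   31.5]
```

>>> {"api": "play_rows", "payload": {
  "dp": [
    [0, -0.03, 0.1],
    [0, -0.03, 0.19],
    [0.1, -0.03, 0.19],
    [0.3, -0.03, 0.19],
    [0.5, -0.03, 0.19]
  ],
  "rot": [
    [0, 0, 0],
    [0, 0, 0],
    [0, 0, 0],
    [0, 0, 0],
    [0, 0, 0]
  ]
}}

```text
clock: 10.28
eef_pos: [450.4, -182.4, 14.4]
tcp_rot: [-3.142, -0.0, 0.025]
contact_force: [-0.2, -0.5, -1.4]
opening: 0.43
grasp_force: 101.0
```

>>> {"api": "play_rows", "payload": {
  "dp": [
    [0.2, 0, 0],
    [0.4, 0, 0],
    [0.6, 0, 0],
    [0.8, 0, 0],
    [1.0, 0, 0]
  ],
  "rot": [
    [0, 0, 0],
    [0, 0, 0],
    [0, 0, 0],
    [0, 0, 0],
    [0, 0, 0]
  ]
}}

```text
clock: 10.7
eef_pos: [490.7, -181.1, 14.5]
tcp_rot: [3.142, -0.0, 0.026]
contact_force: [0.3, -0.5, -1.9]
opening: 0.431
grasp_force: 101.0
```

>>> {"api": "play_rows", "payload": {
  "dp": [
    [0.2, 0, 0],
    [0.4, 0, 0],
    [0.55, 0, 0],
    [0.7, 0, 0],
    [0.8, 0, 0]
  ],
  "rot": [
    [0, 0, 0],
    [0, 0, 0],
    [0, 0, 0],
    [0, 0, 0],
    [0, 0, 0]
  ]
}}

```text
clock: 11.12
eef_pos: [522.5, -180.3, 14.5]
tcp_rot: [3.142, -0.0, 0.026]
contact_force: [-0.2, 0.2, -1.5]
opening: 0.439
grasp_force: 101.0
```

>>> {"api": "play_rows", "payload": {
  "dp": [
    [0.05, 0, 0.03],
    [0.1, 0, 0.04],
    [0.15, 0, 0.04],
    [0.2, 0, 0.04],
    [0.25, 0, 0.04]
  ],
  "rot": [
    [0, 0, 0],
    [0, 0, 0],
    [0, 0, 0],
    [0, 0, 0],
    [0, 0, 0]
  ]
}}

```text
clock: 11.53
eef_pos: [531.7, -180.1, 12.9]
tcp_rot: [-3.142, 0.0, 0.026]
contact_force: [0.4, 0.2, -0.3]
opening: 0.435
grasp_force: 101.0
```

>>> {"api": "play_rows", "payload": {
  "dp": [
    [0.03, 0, 0],
    [0.06, 0, 0],
    [0.09, 0, 0],
    [0.12, 0, 0],
    [0.15, 0, 0]
  ],
  "rot": [
    [0, 0, 0],
    [0, 0, 0],
    [0, 0, 0],
    [0, 0, 0],
    [0, 0, 0]
  ]
}}

```text
clock: 11.95
eef_pos: [535.2, -179.6, 12.2]
tcp_rot: [-3.141, 0.005, 0.026]
contact_force: [-10.6, -3.8, -0.8]
opening: 0.429
grasp_force: 101.2
```

The bar met the stop with -10 N at the expected place. I'll lower it onto the base and release.

>>> {"api": "play_rows", "payload": {
  "dp": [
    [0, 0, 0.02],
    [0, 0, 0.04],
    [0, 0, 0.05],
    [0, 0, 0.05],
    [0, 0, 0.05]
  ],
  "rot": [
    [0, 0, 0],
    [0, 0, 0],
    [0, 0, 0],
    [0, 0, 0],
    [0, 0, 0]
  ]
}}

```text
clock: 12.37
eef_pos: [535.2, -179.7, 11.1]
tcp_rot: [-3.141, 0.005, 0.026]
contact_force: [-10.6, -0.8, 11.3]
opening: 0.434
grasp_force: 102.6
```

>>> {"api": "play_rows", "payload": {
  "dp": [
    [0, 0, 0],
    [0, 0, 0],
    [0, 0, 0],
    [0, 0, 0],
    [0, 0, 0]
  ],
  "rot": [
    [0, 0, 0],
    [0, 0, 0],
    [0, 0, 0],
    [0, 0, 0],
    [0, 0, 0]
  ],
  "fingers": 0.65
}}

```text
clock: 12.78
eef_pos: [538.1, -179.9, 10.9]
tcp_rot: [3.141, -0.001, 0.026]
contact_force: [-0.5, 0.3, -0.4]
opening: 0.651
grasp_force: 0.0
```

>>> {"api": "play_rows", "payload": {
  "dp": [
    [0, 0, -0.5],
    [0, 0, -1.3],
    [0, 0, -2.2],
    [0, 0, -3.1],
    [0, 0, -4.0]
  ],
  "rot": [
    [0, 0, 0],
    [0, 0, 0],
    [0, 0, 0],
    [0, 0, 0],
    [0, 0, 0]
  ]
}}

```text
clock: 13.2
eef_pos: [537.5, -179.8, 172.5]
tcp_rot: [-3.141, 0.0, 0.026]
contact_force: [-0.2, -0.4, -0.6]
opening: 0.651
grasp_force: 0.0
```

```bash
python3 - <<'E'
from h import *
s=telemetry.sense();print(s["eef_pos"],s["tcp_rot"],s["qpos"].round(2))
C=cam("wrist");im=C[0].astype(int);cv2.imwrite("pics/w5.png",C[0][:,:,::-1])
for x in(-30,40,15):print(proj(C,[611+x,-179.3+x*.026,22 if x<15.5 and x!=15 else 28]).round())
print('knobtop',proj(C,[626,-179,112]))
for a,c in blobs(im.max(2)<50,100):print(a,cv2.boundingRect(c),rect(C,c,112))
E
```

```text
[ 537.50270951 -179.75408576  172.46233684] [-3.14147631e+00  1.78375369e-04  2.58536850e-02] [-0.33  0.33  1.81  0.    1.    1.22]
[322. 127.]
[322.  35.]
[322.  70.]
knobtop [322.35208407  58.85847874]
45732.0 (0, 241, 640, 159) ((455.38055419921875, -181.71417236328125), (125.25483703613281, 468.2462158203125), 1.4949322938919067)
16849.0 (532, 0, 108, 255) ((585.1646728515625, -335.05047607421875), (163.35983276367188, 58.20658493041992), 15.631129264831543)
531.0 (517, 136, 34, 31) ((578.3101196289062, -305.67132568359375), (20.167980194091797, 17.412933349609375), 89.03517150878906)
385.5 (522, 107, 25, 29) ((595.6172485351562, -302.55242919921875), (13.241195678710938, 15.424200057983398), 88.55354309082031)
211.0 (297, 48, 56, 40) ((619.8186645507812, -181.8681640625), (16.47842025756836, 31.379209518432617), 16.8736629486084)
128.5 (528, 92, 17, 13) ((608.3479614257812, -300.25836181640625), (8.106169700622559, 6.52659797668457), 89.04401397705078)
```

View pics/w5.png

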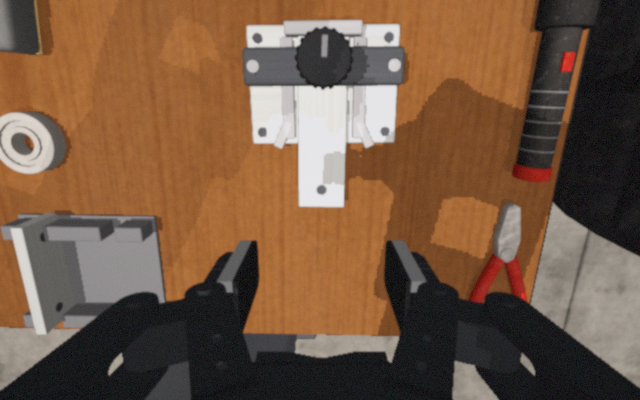

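The bar is in the lane under the bridge, with its near end at row 207 (columns 298–345). The knob is centred near (324,57), which agrees with (626, -180). I'll move above the knob and wind the wrist back.

>>> {"api": "play_rows", "payload": {
  "dp": [
    [0.4, 0.01, 0],
    [0.8, 0.02, 0],
    [1.2, 0.03, 0],
    [1.7, 0.05, 0],
    [2.21, 0.06, 0]
  ],
  "rot": [
    [0, 0, -1.15],
    [0, 0, -2.3],
    [0, 0, -3.45],
    [0, 0, -4.6],
    [0, 0, -5.75]
  ]
}}

```text
clock: 13.67
eef_pos: [626.9, -180.0, 170.7]
tcp_rot: [3.142, -0.0, 0.634]
contact_force: [0.8, 0.5, 0.2]
opening: 0.651
grasp_force: 0.0
```

>>> {"api": "play_rows", "payload": {
  "dp": [
    [0, 0, 0],
    [0, 0, 0],
    [0, 0, 0],
    [0, 0, 0],
    [0, 0, 0]
  ],
  "rot": [
    [0, 0, -1.15],
    [0, 0, -2.3],
    [0, 0, -3.45],
    [0, 0, -4.6],
    [0, 0, -5.75]
  ]
}}

```text
clock: 14.08
eef_pos: [626.2, -179.9, 170.5]
tcp_rot: [-3.141, -0.0, 1.236]
contact_force: [0.2, 1.0, -0.3]
opening: 0.651
grasp_force: 0.0
```

>>> {"api": "play_rows", "payload": {
  "dp": [
    [0, 0, 0],
    [0, 0, 0],
    [0, 0, 0],
    [0, 0, 0],
    [0, 0, 0]
  ],
  "rot": [
    [0, 0, -1.15],
    [0, 0, -2.3],
    [0, 0, -3.45],
    [0, 0, -4.6],
    [0, 0, -5.75]
  ]
}}

```text
clock: 14.5
eef_pos: [626.2, -180.0, 170.5]
tcp_rot: [-3.142, -0.0, 1.838]
contact_force: [0.5, -0.3, -0.5]
opening: 0.653
grasp_force: 0.0
```

>>> {"api": "play_rows", "payload": {
  "dp": [
    [0, 0, 0],
    [0, 0, 0],
    [0, 0, 0],
    [0, 0, 0],
    [0, 0, 0]
  ],
  "rot": [
    [0, 0, -1.15],
    [0, 0, -2.3],
    [0, 0, -3.45],
    [0, 0, -4.6],
    [0, 0, -5.75]
  ]
}}

```text
clock: 14.92
eef_pos: [626.2, -180.0, 170.5]
tcp_rot: [3.142, -0.0, 2.44]
contact_force: [0.7, -0.1, 0.3]
opening: 0.649
grasp_force: 0.0
```

>>> {"api": "play_rows", "payload": {
  "dp": [
    [0, 0, 0],
    [0, 0, 0],
    [0, 0, 0],
    [0, 0, 0],
    [0, 0, 0]
  ],
  "rot": [
    [0, 0, -1.15],
    [0, 0, -2.3],
    [0, 0, -3.45],
    [0, 0, -4.6],
    [0, 0, -5.75]
  ]
}}

```text
clock: 15.33
eef_pos: [626.2, -179.9, 170.5]
tcp_rot: [3.142, -0.0, 3.043]
contact_force: [-0.3, -0.9, 0.2]
opening: 0.647
grasp_force: 0.0
```

>>> {"api": "play_rows", "payload": {
  "dp": [
    [0, 0, 0],
    [0, 0, 0],
    [0, 0, 0],
    [0, 0, 0],
    [0, 0, 0]
  ],
  "rot": [
    [0, 0, -1.15],
    [0, 0, -2.3],
    [0, 0, -3.45],
    [0, 0, -4.6],
    [0, 0, -5.75]
  ]
}}

```text
clock: 15.75
eef_pos: [626.2, -179.9, 170.5]
tcp_rot: [3.142, 0.0, -2.638]
contact_force: [-0.0, -0.3, -0.4]
opening: 0.652
grasp_force: 0.0
```

>>> {"api": "play_rows", "payload": {
  "dp": [
    [0, 0, 0],
    [0, 0, 0],
    [0, 0, 0],
    [0, 0, 0],
    [0, 0, 0]
  ],
  "rot": [
    [0, 0, -1.0],
    [0, 0, -2.0],
    [0, 0, -3.0],
    [0, 0, -3.5],
    [0, 0, -3.5]
  ]
}}

```text
clock: 16.17
eef_pos: [626.2, -179.9, 170.6]
tcp_rot: [3.141, 0.0, -2.276]
contact_force: [0.1, -1.0, 0.1]
opening: 0.651
grasp_force: 0.0
```

```bash
python3 - <<'E'
from h import *
s=telemetry.sense();print(s["eef_pos"],s["tcp_rot"],s["qpos"].round(2))
C=cam("wrist");im=C[0].astype(int);cv2.imwrite("pics/w6.png",C[0][:,:,::-1])
print('knobtop',proj(C,[626,-180,112]),'barend',proj(C,[511,-182,22]))
E
```

```text
[ 626.16805409 -179.9419807   170.55216528] [ 3.14148426e+00  2.49810931e-05 -2.27557884e+00] [-0.28  0.45  1.63  0.    1.06 -2.72]
knobtop [322.16747978 214.00830718] barend [429.4179736   87.65213716]
```

View pics/w6.png

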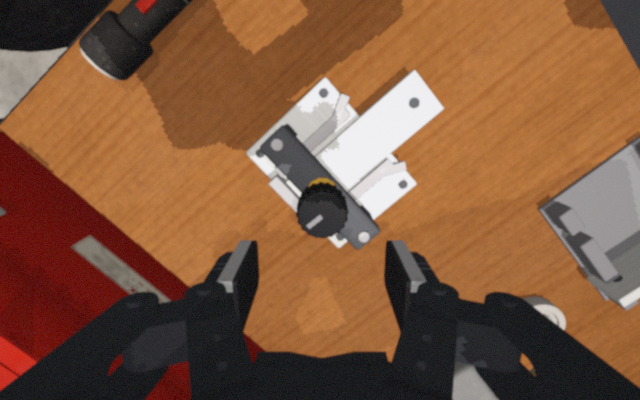

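The knob top is at (321,213), against a predicted (322,214), so it is centred. The bar's outer end is at (430,88), as predicted. I'll descend and grip.

>>> {"api": "play_rows", "payload": {
  "dp": [
    [0, 0, 0.5],
    [0, 0, 1.0],
    [0, 0, 1.5],
    [0, 0, 1.9],
    [0, 0, 2.16]
  ],
  "rot": [
    [0, 0, 0],
    [0, 0, 0],
    [0, 0, 0],
    [0, 0, 0],
    [0, 0, 0]
  ]
}}

```text
clock: 16.63
eef_pos: [625.2, -179.7, 82.4]
tcp_rot: [3.14, -0.001, -2.28]
contact_force: [-0.9, -0.6, -0.7]
opening: 0.649
grasp_force: 0.0
```

>>> {"api": "play_rows", "payload": {
  "dp": [
    [0, 0, 0],
    [0, 0, 0],
    [0, 0, 0],
    [0, 0, 0],
    [0, 0, 0]
  ],
  "rot": [
    [0, 0, 0],
    [0, 0, 0],
    [0, 0, 0],
    [0, 0, 0],
    [0, 0, 0]
  ],
  "fingers": 0,
  "grip_force": 40
}}

```text
clock: 17.05
eef_pos: [626.0, -179.9, 84.8]
tcp_rot: [3.142, 0.0, -2.278]
contact_force: [-0.8, 1.8, -5.3]
opening: 0.351
grasp_force: 40.3
```

>>> {"api": "play_rows", "payload": {
  "dp": [
    [0, 0, 0.005],
    [0, 0, 0.01],
    [0, 0, 0.016],
    [0, 0, 0.021],
    [0, 0, 0.026]
  ],
  "rot": [
    [0, 0, 1.15],
    [0, 0, 2.3],
    [0, 0, 3.45],
    [0, 0, 4.6],
    [0, 0, 5.75]
  ]
}}

```text
clock: 17.47
eef_pos: [625.7, -179.4, 83.7]
tcp_rot: [3.14, -0.001, -2.886]
contact_force: [-2.1, 3.8, -3.6]
opening: 0.349
grasp_force: 40.5
```

```bash
python3 - <<'E'
from rig import telemetry
s=telemetry.sense();print(s)
E
```

```text
{'clock': 17.4667, 'qpos': array([-2.81890938e-01,  5.52921890e-01,  1.68283634e+00,  8.61664273e-04,
        9.06899962e-01, -2.10847921e+00]), 'qvel': array([ 1.91592432e-03,  3.33757484e-03,  1.16853069e-03,  1.12647228e-03,
       -3.25996393e-03,  1.43466520e+00]), 'joint_efforts': array([ -2.05648698, -71.22695446, -31.63074017,  -0.79433922,
        -1.0306206 ,  -2.31282502]), 'eef_pos': array([ 625.66838838, -179.39151403,   83.71624732]), 'tcp_rot': array([ 3.14046445e+00, -5.68070653e-04, -2.88633170e+00]), 'contact_force': array([-2.12320064,  3.75325188, -3.63303381]), 'wrist_torque': array([0.70043336, 0.37716707, 0.08863557]), 'grasp_force': 40.53369641304016, 'opening': 0.3488469081177703}
```

>>> {"api": "play_rows", "payload": {
  "dp": [
    [0, 0, 0.005],
    [0, 0, 0.01],
    [0, 0, 0.016],
    [0, 0, 0.021],
    [0, 0, 0.026]
  ],
  "rot": [
    [0, 0, 1.15],
    [0, 0, 2.3],
    [0, 0, 3.45],
    [0, 0, 4.6],
    [0, 0, 5.75]
  ]
}}

```text
clock: 17.88
eef_pos: [625.7, -178.8, 82.7]
tcp_rot: [3.14, -0.001, 2.794]
contact_force: [-0.9, 6.5, -4.0]
opening: 0.347
grasp_force: 40.6
```

>>> {"api": "play_rows", "payload": {
  "dp": [
    [0, 0, 0.005],
    [0, 0, 0.01],
    [0, 0, 0.016],
    [0, 0, 0.021],
    [0, 0, 0.026]
  ],
  "rot": [
    [0, 0, 1.15],
    [0, 0, 2.3],
    [0, 0, 3.45],
    [0, 0, 4.6],
    [0, 0, 5.75]
  ]
}}

```text
clock: 18.3
eef_pos: [626.1, -178.4, 81.6]
tcp_rot: [3.14, -0.002, 2.192]
contact_force: [0.1, 8.5, -4.6]
opening: 0.349
grasp_force: 40.5
```

>>> {"api": "play_rows", "payload": {
  "dp": [
    [0, 0, 0.005],
    [0, 0, 0.01],
    [0, 0, 0.016],
    [0, 0, 0.021],
    [0, 0, 0.026]
  ],
  "rot": [
    [0, 0, 1.15],
    [0, 0, 2.3],
    [0, 0, 3.45],
    [0, 0, 4.6],
    [0, 0, 5.75]
  ]
}}

```text
clock: 18.72
eef_pos: [626.6, -178.2, 80.6]
tcp_rot: [3.141, -0.002, 1.59]
contact_force: [1.7, 8.4, -6.0]
opening: 0.351
grasp_force: 40.4
```

>>> {"api": "play_rows", "payload": {
  "dp": [
    [0, 0, 0.005],
    [0, 0, 0.01],
    [0, 0, 0.016],
    [0, 0, 0.021],
    [0, 0, 0.026]
  ],
  "rot": [
    [0, 0, 1.15],
    [0, 0, 2.3],
    [0, 0, 3.45],
    [0, 0, 4.6],
    [0, 0, 5.75]
  ]
}}

```text
clock: 19.13
eef_pos: [627.1, -178.3, 79.6]
tcp_rot: [3.141, -0.003, 0.988]
contact_force: [3.8, 8.2, -8.0]
opening: 0.351
grasp_force: 40.2
```

```bash
python3 - <<'E'
from rig import telemetry
s=telemetry.sense();print(s["wrist_torque"],s["qpos"],s["contact_force"])
E
```

```text
[ 1.55980069 -0.64442798  0.06090764] [-0.28067428  0.55864023  1.68397846  0.00322315  0.89776562  0.30010562] [ 3.76796531  8.20464803 -7.97251256]
```

>>> {"api": "play_rows", "payload": {
  "dp": [
    [0, 0, 0.005],
    [0, 0, 0.01],
    [0, 0, 0.016],
    [0, 0, 0.021],
    [0, 0, 0.026]
  ],
  "rot": [
    [0, 0, 1.15],
    [0, 0, 2.3],
    [0, 0, 3.45],
    [0, 0, 4.6],
    [0, 0, 5.75]
  ]
}}

```text
clock: 19.55
eef_pos: [627.6, -178.7, 78.6]
tcp_rot: [-3.141, -0.003, 0.386]
contact_force: [5.0, 6.5, -9.7]
opening: 0.35
grasp_force: 40.2
```

>>> {"api": "play_rows", "payload": {
  "dp": [
    [0, 0, 0.005],
    [0, 0, 0.01],
    [0, 0, 0.016],
    [0, 0, 0.021],
    [0, 0, 0.026]
  ],
  "rot": [
    [0, 0, 1.15],
    [0, 0, 2.3],
    [0, 0, 3.45],
    [0, 0, 4.6],
    [0, 0, 5.75]
  ]
}}

```text
clock: 19.97
eef_pos: [627.8, -179.2, 77.5]
tcp_rot: [-3.14, -0.003, -0.216]
contact_force: [5.5, 4.7, -10.4]
opening: 0.345
grasp_force: 40.3
```

>>> {"api": "play_rows", "payload": {
  "dp": [
    [0, 0, 0.005],
    [0, 0, 0.01],
    [0, 0, 0.016],
    [0, 0, 0.021],
    [0, 0, 0.026]
  ],
  "rot": [
    [0, 0, 1.15],
    [0, 0, 2.3],
    [0, 0, 3.45],
    [0, 0, 4.6],
    [0, 0, 5.75]
  ]
}}

```text
clock: 20.38
eef_pos: [627.5, -179.8, 76.5]
tcp_rot: [-3.14, -0.002, -0.818]
contact_force: [4.1, 1.8, -10.1]
opening: 0.346
grasp_force: 40.3
```

>>> {"api": "play_rows", "payload": {
  "dp": [
    [0, 0, 0.005],
    [0, 0, 0.01],
    [0, 0, 0.016],
    [0, 0, 0.021],
    [0, 0, 0.026]
  ],
  "rot": [
    [0, 0, 1.15],
    [0, 0, 2.3],
    [0, 0, 3.45],
    [0, 0, 4.6],
    [0, 0, 5.75]
  ]
}}

```text
clock: 20.8
eef_pos: [627.0, -180.2, 75.4]
tcp_rot: [-3.14, -0.001, -1.42]
contact_force: [2.2, -0.0, -8.4]
opening: 0.351
grasp_force: 40.4
```

```bash
python3 - <<'E'
from rig import telemetry
s=telemetry.sense();print(s["wrist_torque"],s["qpos"],s["contact_force"])
E
```

```text
[ 0.00362624 -0.40403793  0.02432243] [-2.82140394e-01  5.64170972e-01  1.68564851e+00  9.97812938e-05
  8.89880775e-01  2.70864965e+00] [ 2.17640123 -0.03265078 -8.40860906]
```

>>> {"api": "play_rows", "payload": {
  "dp": [
    [0, 0, 0],
    [0, 0, 0],
    [0, 0, 0],
    [0, 0, 0],
    [0, 0, 0]
  ],
  "rot": [
    [0, 0, 0],
    [0, 0, 0],
    [0, 0, 0],
    [0, 0, 0],
    [0, 0, 0]
  ],
  "fingers": 0.65
}}

```text
clock: 21.22
eef_pos: [626.4, -180.2, 75.6]
tcp_rot: [-3.141, -0.0, -1.412]
contact_force: [-0.8, -0.2, -0.4]
opening: 0.65
grasp_force: 0.0
```

>>> {"api": "play_rows", "payload": {
  "dp": [
    [0, 0, 0],
    [0, 0, 0],
    [0, 0, 0],
    [0, 0, 0],
    [0, 0, 0]
  ],
  "rot": [
    [0, 0, -1.15],
    [0, 0, -2.3],
    [0, 0, -3.45],
    [0, 0, -4.6],
    [0, 0, -5.75]
  ]
}}

```text
clock: 21.63
eef_pos: [626.2, -180.1, 75.3]
tcp_rot: [-3.141, -0.0, -0.805]
contact_force: [0.7, -0.3, 0.7]
opening: 0.65
grasp_force: 0.0
```

>>> {"api": "play_rows", "payload": {
  "dp": [
    [0, 0, 0],
    [0, 0, 0],
    [0, 0, 0],
    [0, 0, 0],
    [0, 0, 0]
  ],
  "rot": [
    [0, 0, -1.15],
    [0, 0, -2.3],
    [0, 0, -3.45],
    [0, 0, -4.6],
    [0, 0, -5.75]
  ]
}}

```text
clock: 22.05
eef_pos: [626.2, -180.1, 75.3]
tcp_rot: [3.142, -0.0, -0.203]
contact_force: [-0.2, 0.0, -0.5]
opening: 0.65
grasp_force: 0.0
```

>>> {"api": "play_rows", "payload": {
  "dp": [
    [0, 0, 0],
    [0, 0, 0],
    [0, 0, 0],
    [0, 0, 0],
    [0, 0, 0]
  ],
  "rot": [
    [0, 0, -1.15],
    [0, 0, -2.3],
    [0, 0, -3.45],
    [0, 0, -4.6],
    [0, 0, -5.75]
  ]
}}

```text
clock: 22.47
eef_pos: [626.3, -180.1, 75.3]
tcp_rot: [3.141, -0.0, 0.4]
contact_force: [0.4, 0.0, -0.1]
opening: 0.649
grasp_force: 0.0
```

>>> {"api": "play_rows", "payload": {
  "dp": [
    [0, 0, 0],
    [0, 0, 0],
    [0, 0, 0],
    [0, 0, 0],
    [0, 0, 0]
  ],
  "rot": [
    [0, 0, -1.15],
    [0, 0, -2.3],
    [0, 0, -3.45],
    [0, 0, -4.6],
    [0, 0, -5.75]
  ]
}}

```text
clock: 22.88
eef_pos: [626.2, -180.1, 75.3]
tcp_rot: [3.141, -0.0, 1.002]
contact_force: [0.3, -0.0, 0.6]
opening: 0.648
grasp_force: 0.0
```

>>> {"api": "play_rows", "payload": {
  "dp": [
    [0, 0, 0],
    [0, 0, 0],
    [0, 0, 0],
    [0, 0, 0],
    [0, 0, 0]
  ],
  "rot": [
    [0, 0, -1.15],
    [0, 0, -2.3],
    [0, 0, -3.45],
    [0, 0, -4.6],
    [0, 0, -5.0]
  ]
}}

```text
clock: 23.3
eef_pos: [626.2, -180.1, 75.3]
tcp_rot: [3.141, 0.0, 1.526]
contact_force: [-0.6, -0.8, -1.0]
opening: 0.653
grasp_force: 0.0
```

>>> {"api": "play_rows", "payload": {
  "dp": [
    [0, 0, 0],
    [0, 0, 0],
    [0, 0, 0],
    [0, 0, 0],
    [0, 0, 0]
  ],
  "rot": [
    [0, 0, 0],
    [0, 0, 0],
    [0, 0, 0],
    [0, 0, 0],
    [0, 0, 0]
  ],
  "fingers": 0,
  "grip_force": 50
}}

```text
clock: 23.72
eef_pos: [626.6, -180.1, 75.5]
tcp_rot: [3.141, 0.0, 1.517]
contact_force: [0.5, 0.9, 3.3]
opening: 0.343
grasp_force: 49.4
```

>>> {"api": "play_rows", "payload": {
  "dp": [
    [0, 0, 0.005],
    [0, 0, 0.01],
    [0, 0, 0.016],
    [0, 0, 0.021],
    [0, 0, 0.026]
  ],
  "rot": [
    [0, 0, 1.15],
    [0, 0, 2.3],
    [0, 0, 3.45],
    [0, 0, 4.6],
    [0, 0, 5.75]
  ]
}}

```text
clock: 24.13
eef_pos: [626.0, -179.8, 74.4]
tcp_rot: [-3.141, -0.0, 0.91]
contact_force: [-1.4, 1.9, 4.6]
opening: 0.345
grasp_force: 49.6
```

```bash
python3 - <<'E'
from rig import telemetry
s=telemetry.sense();print(s["wrist_torque"],s["qpos"],s["contact_force"],s["joint_efforts"][5])
E
```

```text
[0.34196701 0.33085383 0.09037676] [-2.82113794e-01  5.65099707e-01  1.68668229e+00  2.58525401e-04
  8.90233104e-01  3.78976423e-01] [-1.43020123  1.93206946  4.62070758] -2.3262711614370346
```

>>> {"api": "play_rows", "payload": {
  "dp": [
    [0, 0, 0.005],
    [0, 0, 0.01],
    [0, 0, 0.016],
    [0, 0, 0.021],
    [0, 0, 0.026]
  ],
  "rot": [
    [0, 0, 1.15],
    [0, 0, 2.3],
    [0, 0, 3.45],
    [0, 0, 4.6],
    [0, 0, 5.75]
  ]
}}

```text
clock: 24.55
eef_pos: [625.7, -179.3, 73.4]
tcp_rot: [-3.14, 0.001, 0.307]
contact_force: [-2.4, 4.8, 6.5]
opening: 0.347
grasp_force: 49.8
```

```bash
python3 - <<'E'
from rig import telemetry
s=telemetry.sense();print(s["wrist_torque"],s["qpos"],s["contact_force"],s["joint_efforts"][5],s["qvel"][5])
E
```

```text
[0.88019754 0.41409921 0.05178576] [-2.81826400e-01  5.66237409e-01  1.68746761e+00  1.11872047e-03
  8.89134491e-01  9.81074324e-01] [-2.37852431  4.75828269  6.52607609] -2.3189856112003326 1.4363576540159066
```

>>> {"api": "play_rows", "payload": {
  "dp": [
    [0, 0, 0.003],
    [0, 0, 0.006],
    [0, 0, 0.009],
    [0, 0, 0.012],
    [0, 0, 0.015]
  ],
  "rot": [
    [0, 0, 0.6],
    [0, 0, 1.2],
    [0, 0, 1.8],
    [0, 0, 2.4],
    [0, 0, 3.0]
  ]
}}

```text
clock: 24.97
eef_pos: [625.7, -178.9, 72.9]
tcp_rot: [-3.14, 0.001, -0.004]
contact_force: [-2.3, 5.2, 8.7]
opening: 0.347
grasp_force: 49.9
```

```bash
python3 - <<'E'
from rig import telemetry
s=telemetry.sense();print(s["wrist_torque"],s["qpos"],s["contact_force"],s["joint_efforts"][5],s["qvel"][5])
E
```

```text
[1.18218195 0.36135999 0.07082698] [-0.2815677   0.56693738  1.68779207  0.00172477  0.88829398  1.29241305] [-2.34708577  5.19092495  8.65090529] -1.175871156156063 0.7478103830168638
```

>>> {"api": "play_rows", "payload": {
  "dp": [
    [0, 0, 0.003],
    [0, 0, 0.006],
    [0, 0, 0.009],
    [0, 0, 0.012],
    [0, 0, 0.012]
  ],
  "rot": [
    [0, 0, 0.6],
    [0, 0, 1.2],
    [0, 0, 1.8],
    [0, 0, 2.4],
    [0, 0, 2.4]
  ]
}}

```text
clock: 25.38
eef_pos: [625.8, -178.7, 72.4]
tcp_rot: [-3.14, 0.001, -0.256]
contact_force: [-2.2, 6.2, 8.6]
opening: 0.347
grasp_force: 49.9
```

```bash
python3 - <<'E'
from rig import telemetry
s=telemetry.sense();print(s["wrist_torque"],s["qpos"],s["contact_force"],s["joint_efforts"][5],s["qvel"][5])
E
```

```text
[ 1.34969042  0.32002429 -0.05983102] [-0.28130917  0.56749473  1.68799724  0.00210872  0.88746014  1.54461228] [-2.16932095  6.19715541  8.57408817] 1.0283542424440384 -0.0929312920063497
```

>>> {"api": "play_rows", "payload": {
  "dp": [
    [0, 0, 0.003],
    [0, 0, 0.006],
    [0, 0, 0.009],
    [0, 0, 0.012],
    [0, 0, 0.012]
  ],
  "rot": [
    [0, 0, 0.6],
    [0, 0, 1.2],
    [0, 0, 1.8],
    [0, 0, 2.4],
    [0, 0, 2.4]
  ]
}}

```text
clock: 25.8
eef_pos: [626.0, -178.7, 72.0]
tcp_rot: [-3.141, 0.001, -0.507]
contact_force: [-2.8, 6.5, 7.8]
opening: 0.348
grasp_force: 50.1
```

```bash
python3 - <<'E'
from rig import telemetry
s=telemetry.sense();print(s["wrist_torque"],s["qpos"],s["contact_force"],s["joint_efforts"][5],s["qvel"][5])
E
```

```text
[1.14695351 0.24653245 0.35318515] [-2.81110847e-01  5.68094421e-01  1.68799780e+00  1.67774056e-03
  8.86428792e-01  1.79520676e+00] [-2.7925287   6.524244    7.83516114] 1.4559084177017212 -0.08903062981135582
```

>>> {"api": "play_rows", "payload": {
  "dp": [
    [0, 0, 0],
    [0, 0, 0],
    [0, 0, 0],
    [0, 0, 0],
    [0, 0, 0]
  ],
  "rot": [
    [0, 0, 0.5],
    [0, 0, 1.0],
    [0, 0, 1.5],
    [0, 0, 1.5],
    [0, 0, 1.5]
  ],
  "grip_force": 60
}}

```text
clock: 26.22
eef_pos: [627.5, -179.9, 72.2]
tcp_rot: [-3.14, -0.002, -0.659]
contact_force: [5.2, 3.0, 3.9]
opening: 0.344
grasp_force: 59.3
```

```bash
python3 - <<'E'
from rig import telemetry
s=telemetry.sense();print(s["wrist_torque"],s["qpos"],s["contact_force"],s["joint_efforts"][5],s["qvel"][5])
E
```

```text
[ 0.37481965 -0.89457926  0.20849705] [-2.81852288e-01  5.68581403e-01  1.68667331e+00  7.60615997e-04
  8.83628046e-01  1.94732155e+00] [5.18721337 2.9895497  3.93252251] 0.4165802523493767 -0.012177787294287824
```

>>> {"api": "play_rows", "payload": {
  "dp": [
    [0, 0, 0],
    [0, 0, 0],
    [0, 0, 0],
    [0, 0, 0],
    [0, 0, 0]
  ],
  "rot": [
    [0, 0, 0.5],
    [0, 0, 1.0],
    [0, 0, 1.5],
    [0, 0, 1.5],
    [0, 0, 1.5]
  ]
}}

```text
clock: 26.63
eef_pos: [627.3, -179.9, 72.1]
tcp_rot: [-3.14, -0.002, -0.816]
contact_force: [4.2, 3.5, 4.6]
opening: 0.34
grasp_force: 59.6
```

```bash
python3 - <<'E'
from rig import telemetry
s=telemetry.sense();print(s["wrist_torque"],s["qpos"],s["contact_force"],s["joint_efforts"][5],s["qvel"][5])
E
```

```text
[ 0.46781755 -0.80725723 -0.09982068] [-2.82002474e-01  5.68597643e-01  1.68678947e+00  9.85252211e-04
  8.83986533e-01  2.10384417e+00] [4.24495868 3.54152143 4.63838853] 0.15740905422717333 -0.010363746020251268
```

>>> {"api": "play_rows", "payload": {
  "dp": [
    [0, 0, 0],
    [0, 0, 0],
    [0, 0, 0],
    [0, 0, 0],
    [0, 0, 0]
  ],
  "rot": [
    [0, 0, 0],
    [0, 0, 0],
    [0, 0, 0.5],
    [0, 0, 1.0],
    [0, 0, 1.5]
  ],
  "grip_force": 90
}}

```text
clock: 27.05
eef_pos: [626.5, -179.2, 72.1]
tcp_rot: [-3.141, 0.001, -0.973]
contact_force: [2.5, 8.0, 10.5]
opening: 0.339
grasp_force: 88.9
```

```bash
python3 - <<'E'
from rig import telemetry
s=telemetry.sense();print(s["wrist_torque"],s["qpos"],s["contact_force"],s["joint_efforts"][5],s["qvel"][5])
E
```

```text
[ 1.31531882 -0.37037358  0.73317314] [-2.81524347e-01  5.68336076e-01  1.68737077e+00  1.54248116e-03
  8.85649818e-01  2.26173035e+00] [ 2.4669696   8.03320828 10.4851759 ] -0.6330505013465881 0.6333763510233706
```

>>> {"api": "play_rows", "payload": {
  "dp": [
    [0, 0, 0],
    [0, 0, 0],
    [0, 0, 0],
    [0, 0, 0],
    [0, 0, 0]
  ],
  "rot": [
    [0, 0, 0],
    [0, 0, 0],
    [0, 0, 0],
    [0, 0, 0],
    [0, 0, 0]
  ],
  "fingers": 0.65
}}

```text
clock: 27.47
eef_pos: [625.7, -180.2, 71.1]
tcp_rot: [3.141, 0.001, -0.974]
contact_force: [-0.2, 0.4, -0.1]
opening: 0.653
grasp_force: 0.0
```

>>> {"api": "play_rows", "payload": {
  "dp": [
    [0, 0, -0.5],
    [0, 0, -1.2],
    [0, 0, -2.0],
    [0, 0, -2.5],
    [0, 0, -2.5]
  ],
  "rot": [
    [0, 0, 0],
    [0, 0, 0],
    [0, 0, 0],
    [0, 0, 0],
    [0, 0, 0]
  ]
}}

```text
clock: 27.88
eef_pos: [628.6, -181.0, 176.5]
tcp_rot: [-3.137, -0.006, -0.974]
contact_force: [0.7, -0.6, 0.9]
opening: 0.645
grasp_force: 0.0
```

```bash
python3 - <<'E'
from h import *
s=telemetry.sense();print(s["eef_pos"],s["tcp_rot"],s["contact_force"])
C=cam("wrist");S=cam("scene")
cv2.imwrite("pics/w7.png",np.vstack([cv2.resize(C[0][60:300,160:480,::-1],(600,300)),cv2.resize(S[0][170:290,340:480,::-1],(350,300)) if 0 else cv2.copyMakeBorder(cv2.resize(S[0][170:290,340:480,::-1],(350,300)),0,0,0,250,cv2.BORDER_CONSTANT)]))
for z in(112,100):print(z,proj(C,[626.2,-180,z]),proj(S,[626.2,-180,z]))
print('pred barend',proj(C,[511,-182,22]), 'bar end if home w5')
E
```

```text
[ 628.62608951 -180.97280632  176.49622289] [-3.13711057 -0.00562075 -0.97391658] [ 0.70273641 -0.56653633  0.87707304]
112 [322.96169517 214.83979719] [415.31977202 199.24753311]
100 [322.95100693 208.95079558] [414.71273134 204.6281779 ]
pred barend [426.40815782 247.68675499] bar end if home w5
```

View pics/w7.png

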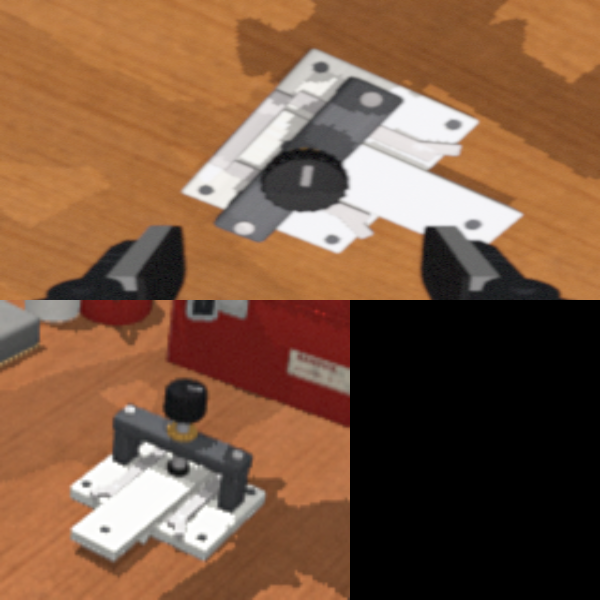

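The last view shows the bar home between the guides. The knob top has sunk to the z = 100 mm prediction, and its mark has turned about 360° + 64°, close to 7.4 rad. Torque rose to 0.73 N m against the hard stop. The gripper is clear, so I'll hand in.

```bash
python3 -c "
from rig import r
print(r.sign_off())"
```

```text
the job is handed in; nothing more can be done
None
```

The job is handed in: the long bar was laid flat, re-gripped across its width and slid in to the back stop, the thumbscrew is turned to its hard stop and released, and the short bar was not touched; the judged result wasn't shown.

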